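Slide a marked-out blank off the granite plate and nip it in the drill vice

TASK

The blued steel blank is too thin to pick up off the granite: gently, so as not to mark the stone, slide it towards you until one end stands about 40 mm out over the plate's front edge, then pinch that end by its two long edges and lift it away. Lay it flat on the wooden packing in the drill vice, lengthwise between the jaws and sticking out of them at both ends, let go, then push the loose jaw up until the blank is lightly nipped, and take the hand away. Leave everything else where it is.

Things in the scene. Friction and masses are not known exactly. Their poses are not given: they have to be found in the camera images.
- surface_plate: black granite marking-out plate, 300 x 300 x 50 mm on 12 mm rubber feet, does not move. Origin: centre of its underside at bench level; x, y along its sides, z up; polished top at z = 62 mm; front edge at x = -150 mm, towards the robot. More than 35 N pressed on it, directly or through the blank, marks it. Steel slides on it with friction about 0.35
- plate_front (a point): middle of the granite plate's front top edge; axes as surface_plate (x points inwards over the stone, y along the edge, z up), z = 0 is the polished top
- blank: flat steel blank, 160 x 50 x 3 mm (long side along its x), about 190 g, top painted marking blue with white scribed lines and two dark punch dots, lying on the granite with its long side roughly square to the plate's front edge. Origin: centre of its underside, z up. Its -x end leads out over the front edge
- blank_front (a point): middle of the blank's -x end (the one towards the front edge), on its underside
- vice: red 100 mm drill vice, fastened to the bench. Origin: centre of its base at bench level. Jaws run along x (x = -50 to 50 mm) and close along y; tops at z = 66 mm. Fixed jaw on the +y side, its face at y = 50 mm. Beyond the jaws' ends the base lugs (x up to 75 mm) are 11 mm high. Spindle bracket at y = -118 to -140 mm, 48 mm high
- vice_seat (a point): middle of the top (46 mm above the bench) of the fixed wooden packing block, 110 x 40 mm, between the jaws: it spans 20 mm either way across; x along the jaws, y towards the fixed jaw, whose face is at y = 25 mm. The middle of the nipped blank's underside comes here, give or take 30 mm along x
- moving_jaw (a joint): travel of the loose (quick-action) jaw in m: the gap between the jaw faces is 48 mm + this value; grows as the jaw goes back towards the vice's -y; about 2 mm when it nips the 50 mm blank. It slides freely by hand (friction about 4 N) and stays where it is left; pushing it with over 40 N is too much
- jaw_back (a point): middle of the top edge of the loose jaw's back face, 66 mm above the bench; moves with the jaw. Jaw 100 mm long, 42 mm thick in y. Push the back face towards the vice's +y to close it. Behind it a spindle (top 23 mm below this point, collar 19 mm below) runs back through the bracket to a cross bar
- height_gauge: height gauge on the granite plate, base 55 x 75 mm, 234 mm tall; leave alone. Origin: centre of its underside
- v_block: steel V-block on the granite plate, 50 x 60 x 44 mm; leave alone. Origin: centre of its underside
- square: engineer's square lying on the bench, 75 mm stock, 100 mm blade; leave alone. Origin: underside of its stock
- hammer: hammer lying on the bench; leave alone
- file: flat file with a brown handle lying on the bench; leave alone
- blue_jar: jar of marking blue, 56 mm across, 75 mm tall, on the bench; leave alone
- centre_punch: centre punch lying at the back of the granite plate, 105 mm long; leave alone
Things that resemble listed ones, but are neither listed nor needed, are in the scene too. Of the things like the blank, leave any that is pink or yellow; of the rest the larger one is meant.

How it is judged:
On the way, in this order (a step that is already met when the one before it is completed fails the run):
1. the blank lies flat on the granite with its end at least 30 mm out over the front edge (x of blank_front in the frame of plate_front below -0.03 m and z of blank in the frame of plate_front between -0.003 and 0.003 m and angle between blank's own z axis and vertical below 0.05 rad), for 0.2 s.
2. the blank is held in the fingers, lifted clear of the granite (z of blank in the frame of plate_front above 0.015 m and contact force between the fingers and blank above 1 N), for 0.1 s.
3. the blank lies flat on the packing between the jaws, let go (z of blank in the frame of vice_seat between -0.003 and 0.003 m and angle between blank's own z axis and vertical below 0.05 rad and x of blank in the frame of vice_seat between -0.03 and 0.03 m and contact force between the fingers and blank below 0.3 N), for 0.2 s.
At the end, for the whole second after the job is handed in: Blank flat on the packing (3 mm, 0.05 rad), along the jaws (0.06 rad), middle within 30 mm of the jaws' middle lengthwise and 4 mm of the seat across, nipped (moving_jaw below 3.5 mm, i.e. gap under 51.5 mm), at rest, fingers clear of blank and vice (all of step 3 and y of blank in the frame of vice_seat between -0.004 and 0.004 m and angle between the x axis of blank and the x axis of vice, either way round below 0.06 rad and value of joint moving_jaw below 0.0035 m and linear speed of blank below 0.01 m/s and contact force between the fingers and vice below 0.3 N); the robot touches nothing.
It fails at once if the granite is pressed with more than 35 N, directly or through the blank (contact force between any of blank, the fingers and surface_plate above 35 N).
It fails at once if the blank is dropped to the bench (height (world z) of blank below 0.03 m).
It fails at once if the blank is squeezed or pressed in the vice with more than 80 N in all (both jaws and packing together) (contact force between blank and vice above 80 N).
It fails at once if the vice is pushed with more than 40 N (contact force between the fingers and vice above 40 N).
It fails at once if one of the other tools is shifted by more than 15 mm (distance of any of height_gauge, v_block, square, hammer, file, blue_jar, centre_punch from where it was at the start of the episode above 0.015 m).
It also fails if it takes over 72 s, if anything falls off the work surface, if the arm or the gripper's body presses on something with over 40 N, if the wrist force passes 120 N, or if a joint passes its speed limit or range.

ROBOT

A 6-joint arm with a two-finger parallel gripper is mounted at the origin on the work surface. World frame = base frame: x ahead of the robot, y to its left, z up, the work surface at z = 0. Lengths are in m, angles in rad, forces in N, time in s.
With the tool pointing down it reaches from about 0.425 to 0.925 m from the base axis. Payload 12.5 kg.
Tool frame: the origin (TCP) lies at the very end of the fingers, on their centre line; the grasp point (between the pads) lies 19 mm behind it; z points along the fingers, y is the line along which they close (so a half turn about z gives the same grasp; the last joint's range is limited). The gripper opens to 85 mm and grips with 20 to 120 N. Pads are 22 mm wide; open, the fingers measure 114 mm over their backs; the gripper's body (76 mm by 85 mm) begins 54 mm behind the grasp point. The pads swing forward as they close: fully open they stand 13 mm farther back than shut.
Start: joints at [1.24, 0.491, 1.559, -0, 1.092, -0.106], TCP at [0.139, 0.609, 0.231] pointing down, gripper open.
Joint ranges: [-3.1, 3.1], [-0.84, 2.19], [0.05, 2.79], [-1.13, 4.28], [0.06, 2.93], [-2.69, 2.69]. Speed limits (rad/s): [2.22, 2.22, 2.79, 3.14, 3.14, 3.14].

INTERFACE

Orientations are given as a unit quaternion [w, x, y, z].
In Python, from workcell import bot, grab_frame, get_calibration, close_job, recognise, regions_of, mark_of gives the robot as it stands. The module is installed in compiled form; this text tells all that it offers.
- The arm moves only by the shell command python3 -m jog 'ROWS'. ROWS is JSON, a list of rows, each a list of 5 numbers: the opening in per cent of the stroke, from 0 (shut) to 100 (fully open), then the shift along the tool's x, y, z as a fraction of full scale, then the turn about the tool's z as a fraction of full scale. In form: [[grip, dx, dy, dz, yaw], ...]. A call has 1 to 12 rows; each row is the pose to reach, as a shift and turn from the pose commanded when the call began, along the tool's axes at that moment; what a row does not reach only later rows make up. Full scale, the value 1, is 20 cm for a shift and 45 degrees for a turn. A row lasts 1/8 s, in which the tool goes at most 62.5 mm and 10.7 degrees, less where a joint would pass 70% of its speed; a pose out of reach is approached as far as the arm can. A call with a number of a shift or a turn outside -1 to 1 is refused whole. A call with a gripper value outside its range is refused whole. The fingers move at their own pace and stop on an object; the grip force is fixed at half the most. Time passes only in rows, so rows that repeat a pose let the fingers close. It gives the time, the measured TCP pose, the force, the opening and the grip force at its end, in the units of the state.
- bot.get_state(): the state, without advancing time (a new reading comes with each control period).
- grab_frame(name): name is "scene" or "top"; returns the picture (420x560x3 uint8, red, green, blue); there is no depth.
- get_calibration(name): a dict with "fx", "fy", "cx", "cy" (pixels), "dist" ([k1, k2, p1, p2, k3] as OpenCV has them; the pictures are not rectified), "rvec" (rotation vector, rad) and "tvec" (3), from world to camera coordinates, as OpenCV has them. Camera axes: x right, y down, z forward; pixel columns grow to the right and rows downward; lengths in m; the calibration is good to about 2 mm. A picture is of the moment at which its call begins. get_calibration takes no time and is no camera call.
- close_job(): hands the job in; it is judged then, once.
Trained networks look in the newest picture that a camera, given by its name, has taken for a name from the list of things; names that differ only in an ending like _2 or _b are one class to them, and where a whole thing is asked for, a point or a joint stands for the part that bears it (a point fixed in the world has none). Each returns a list of dicts, best first, with "confidence" (0 to 1); they miss things now and then, are a little off and sometimes report something else, mostly with a low value. They report only what shows in the picture. A call takes as long as a camera call. They do not tell look-alikes from the thing itself.
- recognise(thing, camera): "location" ([column, row] as shares, 0 to 1, of the picture: columns of its width, rows of its height, amid what is visible of it).
- regions_of(thing, camera): "region" (420x560 bool, what is visible of it) and "location" ([column, row] as shares, 0 to 1, of the picture: columns of its width, rows of its height, amid what is visible of it).
- mark_of(thing, camera): "location" ([column, row] as shares, 0 to 1, of the picture: columns of its width, rows of its height: a listed point, or the origin of a listed thing).
The state is a dict: "time_s": time; "q": joint angles; "qvel": joint speeds; "joint_torque": joint torques, N m; "tool_pos": TCP position; "tcp_rot": TCP orientation; "wrist_force": force on the tool from outside, world axes, zero at the start; "wrist_torque": the same for the moment, N m; "grip_width": opening from 0.0 (shut) to 1.0 (fully open); "grip_force": force on a finger pad.
Only numpy, scipy, OpenCV 4.12 (cv2) and the standard library are available. Lean on these libraries where they do the work, as an engineer would, in place of code of your own. Each camera call takes 0.05 s, during which the arm holds its last target. There are 200 camera calls.

## Working session

There is one attempt and no reset: what is moved stays moved. The work goes in short steps, Python scripts to look and compute and a shell command to move; the robot and the scene stay as the last step left them, time stands still between calls to the robot, and variables do not carry over. Pictures are saved under pics/ and viewed, at most 10 in all, crops included, and the job is handed in when it is done.

```bash
mkdir -p pics; python3 - <<'E'
from workcell import *
import cv2,numpy as np
for n in ["scene","top"]:
    f=grab_frame(n); cv2.imwrite(f"pics/{n}0.png",cv2.cvtColor(f,cv2.COLOR_RGB2BGR))
    c=get_calibration(n); R=cv2.Rodrigues(np.array(c["rvec"],float))[0]
    print(n,c["fx"],c["dist"],"cam at",-R.T@np.array(c["tvec"]).ravel(),R[2])
s=bot.get_state();print(s)
E
```

```text
scene 383.94361213112927 [-0.00949317  0.          0.          0.          0.        ] cam at [ 1.51551387 -0.14889852  0.70439389] [-0.83975742  0.12556453 -0.52824333]
top 398.19078415202114 [-0.10886842  0.          0.          0.          0.        ] cam at [0.42547256 0.00861375 1.28778598] [ 0.06182224 -0.00149968 -0.99808605]
{'time_s': 0.1, 'q': array([ 1.24038154e+00,  4.91463494e-01,  1.55939265e+00, -8.44371668e-06,
        1.09175055e+00, -1.05611117e-01]), 'qvel': array([ 2.86068592e-03, -1.84550254e-04, -2.76382358e-03, -7.71155188e-04,
        9.90251799e-05, -8.46715206e-04]), 'joint_torque': array([ 2.82283967e-03, -6.19446874e+01, -2.62024140e+01, -1.18548105e-04,
        2.92300341e-03, -1.15190571e-05]), 'tool_pos': array([0.13923837, 0.60907271, 0.230807  ]), 'tcp_rot': array([-1.06006125e-04,  1.12163351e-01,  9.93689653e-01, -4.95827313e-04]), 'wrist_force': array([ 0.41836905, -1.12578222, -1.18448595]), 'wrist_torque': array([ 0.03633959, -0.0074703 , -0.06000335]), 'grip_force': 0.0, 'grip_width': 0.9990764040172099}
```

View pics/top0.png

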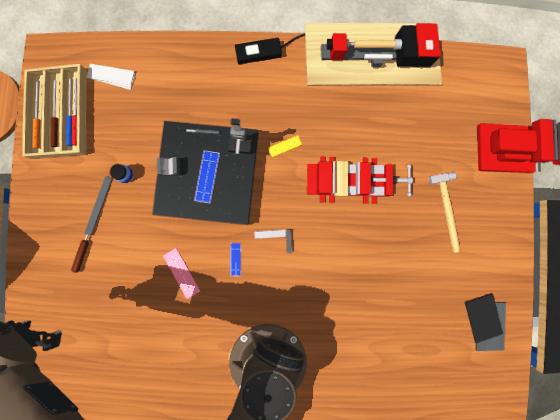

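View pics/scene0.png

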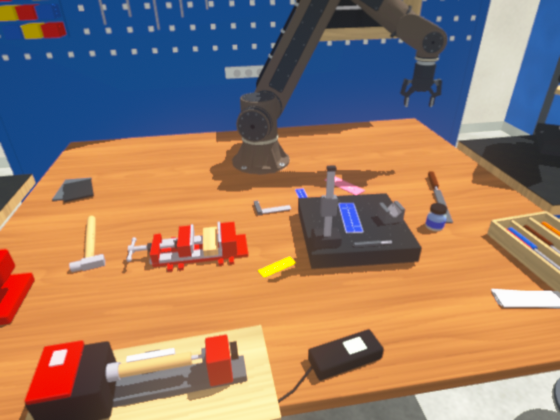

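Top picture: the blank is the large blue strip at (207,177) on the granite (160–258, 122–223). The vice is at (352,180) with its fixed jaw to the left. The smaller blue strip at (236,260) is a decoy, and so are the pink and yellow ones.

```bash
cat > h.py <<'E'
from workcell import *
import cv2,numpy as np
from scipy.spatial.transform import Rotation as Ro
def cam(n):
    c=get_calibration(n); K=np.array([[c["fx"],0,c["cx"]],[0,c["fy"],c["cy"]],[0,0,1.]])
    return K,np.array(c["dist"],float),np.array(c["rvec"],float).reshape(3),np.array(c["tvec"],float).reshape(3)
def toworld(n,px,z):
    K,d,rv,tv=cam(n); R=cv2.Rodrigues(rv)[0]
    p=cv2.undistortPoints(np.array(px,float).reshape(-1,1,2),K,d).reshape(-1,2)
    r=np.c_[p,np.ones(len(p))]@R; C=-R.T@tv
    return (C+r*((z-C[2])/r[:,2])[:,None])
def proj(n,P):
    K,d,rv,tv=cam(n); return cv2.projectPoints(np.array(P,float).reshape(-1,1,3),rv,tv,K,d)[0].reshape(-1,2)
def blob(mask,n,z):
    """centre, long-axis angle, extents of a mask at height z (world)"""
    cs,_=cv2.findContours(mask.astype(np.uint8),cv2.RETR_EXTERNAL,cv2.CHAIN_APPROX_NONE)
    w=toworld(n,max(cs,key=cv2.contourArea).reshape(-1,2),z)[:,:2]
    (c,s,a)=cv2.minAreaRect((w*1000).astype(np.float32))
    if s[0]<s[1]: s=s[::-1];a+=90
    a=(a+90)%180-90
    return np.array(c)/1000,a,s
def bluemask(f):
    h=cv2.cvtColor(f,cv2.COLOR_RGB2HSV)
    m=((h[...,0]>105)&(h[...,0]<130)&(h[...,1]>120)&(h[...,2]>90)).astype(np.uint8)
    return cv2.morphologyEx(m,cv2.MORPH_CLOSE,np.ones((5,5)))
def px(l): return np.array(l)*[560,420]
E
python3 - <<'E'
from h import *
f=grab_frame("top")
m=bluemask(f); m[:120]=0;m[240:]=0;m[:,:180]=0;m[:,250:]=0
print("blank",blob(m,"top",.065))
for t,z in [("surface_plate",.062),("vice",0.03)]:
    for r in regions_of(t,"top")[:2]: print(t,r["confidence"],blob(r["region"],"top",z))
for t,z in [("surface_plate",0),("plate_front",.062),("blank",.062),("blank_front",.062),("vice",0),("vice_seat",.046),("jaw_back",.066),("moving_jaw",.066),("square",0)]:
    for n in ["top"]:
        for r in mark_of(t,n)[:2]: print(n,t,round(r["confidence"],2),px(r["location"]).round(1),toworld(n,px(r["location"]),z).round(4))
f=cv2.cvtColor(f,cv2.COLOR_RGB2BGR)
cv2.imwrite("pics/t1.png",cv2.resize(f[100:260,130:430],None,fx=2.65,fy=2.65,interpolation=cv2.INTER_CUBIC))
E
```

```text
blank (array([0.5828606 , 0.20369464]), -8.327957153320312, (155.58763122558594, 46.160980224609375))
surface_plate 0.78 (array([0.59648254, 0.21239453]), -3.8168792724609375, (305.8967590332031, 305.7320556640625))
vice 0.7 (array([ 0.589052  , -0.27849805]), -88.5021539926529, (343.89520263671875, 148.28509521484375))
vice 0.42 (array([ 0.59717358, -0.31389655]), 0.5401718616485596, (106.51209259033203, 94.33930206298828))
top surface_plate 0.92 [206.5 170.2] [[0.6115 0.2162 0.    ]]
top surface_plate 0.4 [347.1 179.7] [[ 0.5922 -0.2439  0.    ]]
top plate_front 0.58 [201.5 218.8] [[0.451  0.2163 0.062 ]]
top blank 0.89 [237.  259.9] [[0.328  0.1029 0.062 ]]
top blank 0.82 [285.4 147.3] [[ 0.6807 -0.0373  0.062 ]]
top blank_front 0.88 [192.9 294.2] [[0.2188 0.2355 0.062 ]]
top blank_front 0.87 [200.4 197.4] [[0.5172 0.222  0.062 ]]
top vice 0.56 [347.1 181.7] [[ 0.5858 -0.244   0.    ]]
top vice_seat 0.77 [341.4 178.7] [[ 0.589  -0.2167  0.046 ]]
top jaw_back 0.68 [366.9 179.1] [[ 0.5875 -0.2932  0.066 ]]
top jaw_back 0.25 [200.2 199.9] [[0.5091 0.2217 0.066 ]]Traceback (most recent call last):
  File "<stdin>", line 9, in <module>
ValueError: it knows: blank, blank_front, blue_jar, centre_punch, file, hammer, height_gauge, jaw_back, plate_front, square, surface_plate, v_block, vice, vice_seat
```

```bash
python3 - <<'E'
from h import *
f=grab_frame("top"); r=[x for x in regions_of("surface_plate","top")][0]["region"]
cs,_=cv2.findContours(r.astype(np.uint8),cv2.RETR_EXTERNAL,cv2.CHAIN_APPROX_NONE); c=max(cs,key=cv2.contourArea)
print(cv2.approxPolyDP(c,6,True).reshape(-1,2).tolist())
for t,z in [("height_gauge",.062),("v_block",.062)]:
    for q in mark_of(t,"top")[:1]: print(t,toworld("top",px(q["location"]),z).round(3))
P=[[[207,177]],]
f=cv2.cvtColor(f,cv2.COLOR_RGB2BGR)
cv2.imwrite("pics/t1.png",cv2.resize(f[100:260,130:430],None,fx=2.65,fy=2.65,interpolation=cv2.INTER_CUBIC))
E
```

```text
[[165, 121], [159, 154], [179, 157], [180, 174], [157, 176], [152, 213], [247, 224], [257, 131], [245, 130], [253, 135], [252, 152], [226, 149], [228, 126]]
height_gauge [[0.681 0.109 0.062]]
v_block [[0.609 0.326 0.062]]
```

View pics/t1.png

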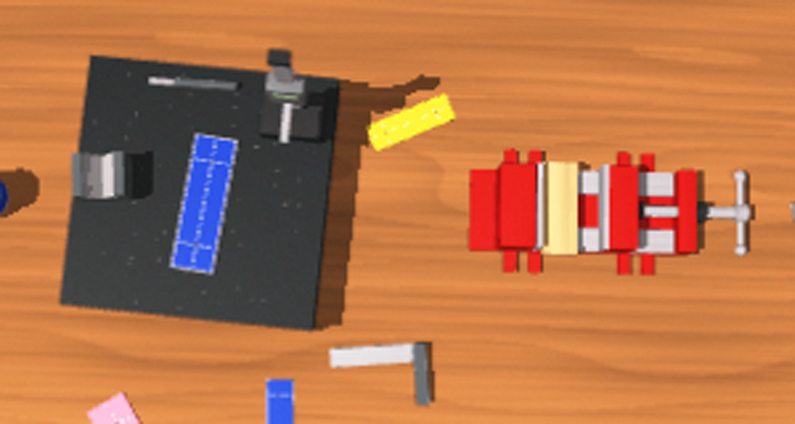

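The crop shows the plate's top corners at (92,56), (340,80), (313,330) and (60,303), and the blank running from (217,136) to (191,270). The packing spans 548–578 across, and the loose jaw's back edge is at about 638.

```bash
python3 - <<'E'
from h import *
def w(p,z): return toworld("top",np.array(p,float)/2.65-0.3+[130,100],z)[:,:2]
pc=w([[92,56],[340,80],[313,330],[60,303]],.062); print("plate corners\n",pc.round(4)); print("centre",pc.mean(0),"front mid",pc[2:].mean(0))
d=pc[2:].mean(0)-pc[:2].mean(0); print("plate ang",np.degrees(np.arctan2(-d[1],-d[0])), np.linalg.norm(d))
b=w([[197,133],[238,139],[213,273],[169,267]],.065);print("blank",b.round(4),b.mean(0));d=b[:2].mean(0)-b[2:].mean(0);print(np.degrees(np.arctan2(d[1],d[0])),np.linalg.norm(d))
k=w([[548,162],[578,162],[578,254],[548,254]],.046);print("pack",k.round(4),k.mean(0))
j=w([[499,163],[537,163],[610,165],[638,165],[638,249],[610,249],[537,248],[499,249]],.066);print("jaws",j.round(4))
s=bot.get_state();R=Ro.from_quat(s["tcp_rot"][[1,2,3,0]]).as_matrix();print("tool axes",R.round(3))
E
```

```text
plate corners
 [[0.7571 0.3467]
 [0.7339 0.0497]
 [0.4382 0.0727]
 [0.4616 0.3707]]
centre [0.59768774 0.20997441] front mid [0.44988572 0.22174445]
plate ang -4.553075527550717 0.29653985118510334
blank [[0.6657 0.216 ]
 [0.6596 0.1674]
 [0.5013 0.1909]
 [0.5069 0.2427]] [0.58339649 0.20426203]
-9.013965136789002 0.16056091424696486
pack [[ 0.6455 -0.2005]
 [ 0.6466 -0.2366]
 [ 0.5363 -0.2378]
 [ 0.5353 -0.202 ]] [ 0.59089334 -0.2192338 ]
jaws [[ 0.639  -0.1395]
 [ 0.6403 -0.1842]
 [ 0.6406 -0.2707]
 [ 0.6417 -0.3041]
 [ 0.5423 -0.3048]
 [ 0.5414 -0.2715]
 [ 0.5402 -0.1856]
 [ 0.5378 -0.1411]]
tool axes [[-0.975  0.223  0.   ]
 [ 0.223  0.975  0.   ]
 [-0.     0.    -1.   ]]
```

```bash
python3 -m jog '[[0,-0.9,-0.5,0,-0.087],[0,-0.9,-0.5,0,-0.087],[0,-0.9,-0.5,0,-0.087],[0,-0.9,-0.5,0,-0.087],[0,-0.9,-0.5,0,-0.087]]'; cat >> h.py <<'E'
def go(target,yaw=None):
    "fractions for jog from the present pose to a world target; yaw= wanted world angle (deg) of the tool x axis"
    s=bot.get_state();R=Ro.from_quat(s["tcp_rot"][[1,2,3,0]]).as_matrix()
    d=R.T@(np.array(target)-s["tool_pos"])/0.2
    a=np.degrees(np.arctan2(R[1,0],R[0,0]))
    t=None if yaw is None else -((yaw-a+180)%360-180)/45
    print("pos",s["tool_pos"].round(4),"ang",round(a,2),"F",s["wrist_force"].round(1),"t",round(s["time_s"],1),"w",round(s["grip_width"],3),"-> frac",d.round(4),"yaw",t)
E
python3 -c "
from h import *
go([.577,.2052,.15],171)"
```

```text
time_s: 1.42
tool_pos: [0.2931, 0.4713, 0.2315]
tcp_rot: [0.0, 0.079, 0.997, 0.0]
wrist_force: [-0.5, 0.7, 0.1]
grip_width: 0.004
grip_force: 0.0
pos [0.2931 0.4713 0.2315] ang 170.92 F [-0.5  0.7  0.1] t 1.4 w 0.004 -> frac [-1.6115 -1.0902  0.407 ] yaw -0.0018004605396552305
```

```bash
python3 -m jog '[[0,-0.8,-0.54,0,0],[0,-0.8,-0.54,0,0],[0,-0.8,-0.54,0,0],[0,-0.8,-0.54,0,0],[0,-0.8,-0.54,0,0]]'; python3 -c "
from h import *
go([.577,.2052,.12],171)"
```

```text
time_s: 2.05
tool_pos: [0.4331, 0.341, 0.2312]
tcp_rot: [-0.0, 0.078, 0.997, 0.0]
wrist_force: [0.1, 0.2, 0.0]
grip_width: 0.001
grip_force: 0.0
pos [0.4331 0.341  0.2312] ang 171.05 F [0.1 0.2 0. ] t 2.0 w 0.001 -> frac [-0.8164 -0.559   0.5556] yaw 0.0011626762011973015
```

```bash
python3 -m jog '[[0,-0.816,-0.559,0.3,0],[0,-0.816,-0.559,0.3,0],[0,-0.816,-0.559,0.3,0],[0,-0.816,-0.559,0.5,0],[0,-0.816,-0.559,0.65,0],[0,-0.816,-0.559,0.7,0],[0,-0.816,-0.559,0.7,0]]'; python3 - <<'E'
from h import *
go([.577,.2052,.068],171)
f=grab_frame("scene");f=cv2.cvtColor(f,cv2.COLOR_RGB2BGR)
cv2.imwrite("pics/s1.png",cv2.resize(f[80:290,230:460],None,fx=2.8,fy=2.8,interpolation=cv2.INTER_CUBIC))
E
```

```text
time_s: 2.92
tool_pos: [0.577, 0.2057, 0.0915]
tcp_rot: [-0.0, 0.077, 0.997, 0.0]
wrist_force: [0.0, 0.8, -0.0]
grip_width: 0.005
grip_force: 0.0
pos [0.577  0.2057 0.0915] ang 171.15 F [ 0.   0.8 -0. ] t 2.9 w 0.005 -> frac [-0.0005 -0.0027  0.1175] yaw 0.003234700574495264
```

View pics/s1.png

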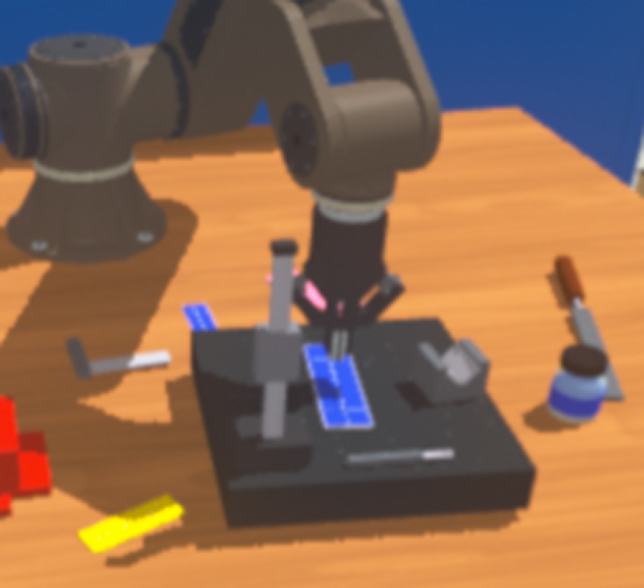

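The shut fingers hang over the blank at crop (338,345), clear of the gauge and the V-block. I'll lower them gently.

```bash
python3 -m jog '[[0,0,0,0.08,0],[0,0,0,0.11,0],[0,0,0,0.125,0],[0,0,0,0.125,0]]';python3 -m jog '[[0,0,0,0.005,0],[0,0,0,0.0075,0],[0,0,0,0.0075,0]]'; python3 -c "
from h import *
go([.577,.2052,.065],171)"
```

```text
time_s: 3.48
tool_pos: [0.5775, 0.2042, 0.0662]
tcp_rot: [-0.0, 0.078, 0.997, 0.0]
wrist_force: [-0.8, 0.6, -0.2]
grip_width: -0.002
grip_force: 0.0
time_s: 3.85
tool_pos: [0.5776, 0.2042, 0.0651]
tcp_rot: [0.0, 0.078, 0.997, 0.0]
wrist_force: [-1.3, -0.9, 3.0]
grip_width: 0.001
grip_force: 1.6
pos [0.5776 0.2042 0.0651] ang 171.03 F [-1.3 -0.9  3. ] t 3.9 w 0.001 -> frac [0.0037 0.0045 0.0006] yaw 0.0007187763078750069
```

```bash
python3 -m jog '[[0,0,0,0.0025,0],[0,0,0,0.0025,0]]'; python3 -m jog '[[0,0,0,0.0025,0],[0,0,0,0.0025,0]]'
```

```text
time_s: 4.1
tool_pos: [0.5776, 0.2042, 0.0651]
tcp_rot: [0.0, 0.078, 0.997, 0.0]
wrist_force: [-2.8, -0.8, 9.2]
grip_width: -0.002
grip_force: 4.4
time_s: 4.35
tool_pos: [0.5776, 0.2042, 0.0651]
tcp_rot: [0.0, 0.078, 0.997, 0.0]
wrist_force: [-4.5, -0.4, 15.3]
grip_width: 0.001
grip_force: 6.8
```

```bash
python3 -m jog '[[0,0.01,0,0,0],[0,0.03,0,0,0],[0,0.05,0,0,0],[0,0.05,0,0,0]]'
```

```text
time_s: 4.85
tool_pos: [0.5687, 0.206, 0.0651]
tcp_rot: [0.002, 0.078, 0.997, 0.001]
wrist_force: [0.6, -0.3, 11.0]
grip_width: -0.001
grip_force: 5.0
```

```bash
python3 -c "
from h import *
f=grab_frame('top')
m=bluemask(f); m[:120]=0;m[240:]=0;m[:,:180]=0;m[:,250:]=0
cs,_=cv2.findContours(m,cv2.RETR_EXTERNAL,cv2.CHAIN_APPROX_NONE);c=max(cs,key=cv2.contourArea).reshape(-1,2)
print(c[:,1].min(),c[:,1].max(),toworld('top',c[c[:,1]==c[:,1].max()].mean(0),.065))
go([.577,.2052,.065],171)"
```

```text
156 160 [[0.63469611 0.17738329 0.065     ]]
pos [0.5687 0.206  0.0651] ang 171.04 F [-0.1  0.2 10.6] t 4.9 w 0.0 -> frac [-0.0415  0.0023  0.0005] yaw 0.0008174579479739602
```

```bash
cat >> h.py <<'E'
def rear():
    f=grab_frame("scene"); m=bluemask(f); c0=proj("scene",[.66,.19,.065])[0]
    m[:190]=0;m[245:]=0;m[:,:320]=0;m[:,400:]=0
    cs,_=cv2.findContours(m,cv2.RETR_EXTERNAL,cv2.CHAIN_APPROX_NONE);c=max(cs,key=cv2.contourArea).reshape(-1,2)
    w=toworld("scene",c,.065); b=w[w[:,0]>w[:,0].max()-.004]; print("rear x max",w[:,0].max().round(4),b.mean(0).round(4))
E
python3 -c "
from h import *
rear()"
python3 -m jog '[[0,0.02,0,0,0],[0,0.05,0,0,0],[0,0.08,0,0,0],[0,0.11,0,0,0],[0,0.13,0,0,0],[0,0.15,0,0,0],[0,0.15,0,0,0]]'; python3 -c "
from h import *
rear()"
```

```text
rear x max 0.6535 [0.6517 0.2071 0.065 ]
time_s: 5.82
tool_pos: [0.5391, 0.2108, 0.0651]
tcp_rot: [0.002, 0.078, 0.997, 0.001]
wrist_force: [0.6, 0.6, 10.2]
grip_width: -0.003
grip_force: 5.3
rear x max 0.6238 [0.622  0.2054 0.065 ]
```

```bash
python3 -m jog '[[0,0.02,0,0,0],[0,0.05,0,0,0],[0,0.08,0,0,0],[0,0.11,0,0,0],[0,0.14,0,0,0],[0,0.17,0,0,0],[0,0.2,0,0,0],[0,0.23,0,0,0],[0,0.25,0,0,0],[0,0.27,0,0,0],[0,0.28,0,0,0],[0,0.28,0,0,0]]'; python3 -c "
from h import *
rear()"
```

```text
time_s: 7.38
tool_pos: [0.4842, 0.2196, 0.065]
tcp_rot: [0.002, 0.078, 0.997, 0.001]
wrist_force: [2.4, 0.3, 11.7]
grip_width: 0.0
grip_force: 5.7
rear x max 0.5689 [0.567  0.2199 0.065 ]
```

```bash
python3 -m jog '[[0,0,0,-0.1,0],[0,0,0,-0.3,0],[60,0,0.2,-0.5,0],[100,0,0.5,-0.5,0],[100,0,1,-0.5,0],[100,0,1,-0.5,0],[100,0,1,-0.5,0],[100,0,1,-0.5,0]]'; python3 - <<'E'
from h import *
rear()
f=grab_frame("top");m=bluemask(f); m[:120]=0;m[245:]=0;m[:,:180]=0;m[:,250:]=0
cv2.imwrite("pics/t2.png",cv2.resize(cv2.cvtColor(f,cv2.COLOR_RGB2BGR)[110:260,130:330],None,fx=4,fy=4,interpolation=cv2.INTER_CUBIC))
print("blank",blob(m,"top",.065))
go([.423,.229,.15],171)
E
```

```text
time_s: 8.43
tool_pos: [0.5135, 0.4162, 0.1635]
tcp_rot: [-0.0, 0.078, 0.997, -0.0]
wrist_force: [0.3, 0.1, 0.2]
grip_width: 0.997
grip_force: 0.0
rear x max 0.5634 [0.5615 0.2218 0.065 ]
blank (array([0.49060333, 0.22000655]), -7.4658355712890625, (153.86630249023438, 45.41824722290039))
pos [0.5139 0.4157 0.1639] ang 170.98 F [0.2 0.2 0.3] t 8.5 w 1.001 -> frac [ 0.3023 -0.9931  0.0697] yaw -0.0004005307074831105
```

View pics/t2.png

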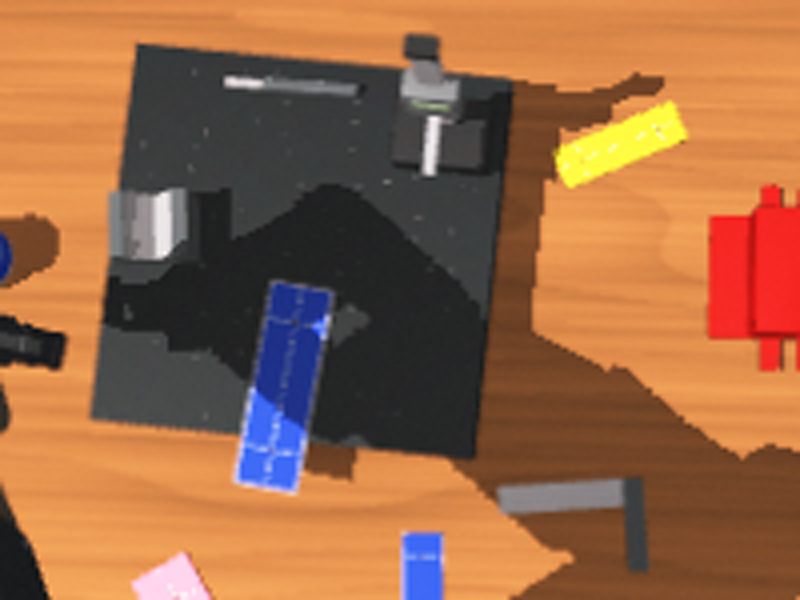

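Crop: the blank's front corners are at (234,484) and (298,494), and its rear ones at (272,281) and (335,290). The plate's front edge runs from (92,419) to (475,458), so the overhang looks right; I'll compute it.

```bash
python3 - <<'E'
from h import *
def w(p,z): return toworld("top",np.array(p,float)/4-0.4+[130,110],z)[:,:2]
b=w([[234,484],[298,494],[335,290],[272,281]],.065);p=w([[92,419],[475,458]],.062)
print(b.round(4),p.round(4),"centre",b.mean(0))
fr=b[:2].mean(0);d=b[2:].mean(0)-fr;u=d/np.linalg.norm(d);print("front",fr,"ang",np.degrees(np.arctan2(u[1],u[0])),np.linalg.norm(d))
e=(p[1]-p[0])/np.linalg.norm(p[1]-p[0]);n=np.array([-e[1],e[0]]);print("overhang",(fr-p[0])@n, "edge ang",np.degrees(np.arctan2(e[1],e[0])))
g=b.mean(0)-u*.067;print("grasp",g)
go([*g,.12],180+np.degrees(np.arctan2(u[1],u[0])))
E
```

```text
[[0.4136 0.256 ]
 [0.4073 0.2062]
 [0.5654 0.1831]
 [0.5713 0.2324]] [[0.4606 0.3699]
 [0.4386 0.0711]] centre [0.48938732 0.2194185 ]
front [0.41043395 0.2311151 ] ang -8.426829736398588 0.15963014842422588
overhang -0.039873853552765355 edge ang -94.21025714660688
grasp [0.42311067 0.2292371 ]
pos [0.5139 0.4157 0.1639] ang 170.98 F [0.2 0.2 0.3] t 8.5 w 1.001 -> frac [ 0.3019 -0.9918  0.2197] yaw -0.013137647676403377
```

```bash
python3 -m jog '[[100,0.3,-0.99,0,-0.013],[100,0.3,-0.99,0,-0.013],[100,0.3,-0.99,0,-0.013],[100,0.302,-0.992,0.2,-0.013],[100,0.302,-0.992,0.2,-0.013],[100,0.302,-0.992,0.2,-0.013]]'; python3 -c "
from h import *
go([.4231,.2292,.041],171.57)"
```

```text
time_s: 9.28
tool_pos: [0.4242, 0.2305, 0.1247]
tcp_rot: [0.001, 0.073, 0.997, 0.0]
wrist_force: [1.0, 0.1, -0.0]
grip_width: 0.999
grip_force: 0.0
pos [0.4242 0.2305 0.1247] ang 171.59 F [ 1.   0.1 -0. ] t 9.3 w 0.999 -> frac [ 0.0052 -0.0077  0.4186] yaw 0.00036645632651533964
```

```bash
python3 -m jog '[[100,0.003,-0.006,0.2,0],[100,0.003,-0.006,0.35,0],[100,0.003,-0.006,0.418,0],[100,0.003,-0.006,0.418,0],[75,0.003,-0.006,0.418,0],[68,0.003,-0.006,0.418,0],[64,0.003,-0.006,0.418,0],[64,0.003,-0.006,0.418,0]]'; python3 -c "
from h import *
go([.4231,.2292,.041],171.57); rear()"
```

```text
time_s: 10.28
tool_pos: [0.4226, 0.2291, 0.0405]
tcp_rot: [0.0, 0.073, 0.997, 0.0]
wrist_force: [1.0, 0.4, 0.5]
grip_width: 0.641
grip_force: 0.0
pos [0.4226 0.2291 0.0405] ang 171.62 F [1.  0.4 0.5] t 10.3 w 0.641 -> frac [-0.0026  0.0009 -0.0025] yaw 0.001097995694382487
rear x max 0.5689 [0.567  0.2199 0.065 ]
```

```bash
python3 -m jog '[[60,0,0,0,0],[57,0,0,0,0],[55,0,0,0,0],[50,0,0,0,0]]'; python3 -m jog '[[40,0,0,0,0],[30,0,0,0,0],[30,0,0,0,0]]'
```

```text
time_s: 10.82
tool_pos: [0.4225, 0.2291, 0.0403]
tcp_rot: [0.0, 0.073, 0.997, 0.0]
wrist_force: [-1.4, -0.4, 4.7]
grip_width: 0.562
grip_force: 60.8
time_s: 11.2
tool_pos: [0.4225, 0.2291, 0.0402]
tcp_rot: [0.0, 0.073, 0.997, 0.0]
wrist_force: [-0.9, 1.1, 4.8]
grip_width: 0.559
grip_force: 60.8
```

```bash
python3 -m jog '[[30,0,0,-0.02,0],[30,0,0,-0.06,0],[30,0,0,-0.12,0],[30,0,0,-0.2,0],[30,0,0,-0.3,0],[30,0,0,-0.4,0],[30,0,0,-0.5,0],[30,0,0,-0.5,0]]'; python3 - <<'E'
from h import *
go([.535,-.2192,.141],180)
f=grab_frame("scene");cv2.imwrite("pics/s2.png",cv2.resize(cv2.cvtColor(f,cv2.COLOR_RGB2BGR)[100:280,260:460],None,fx=3.2,fy=3.2,interpolation=cv2.INTER_CUBIC))
E
```

```text
time_s: 12.2
tool_pos: [0.4229, 0.2292, 0.1417]
tcp_rot: [0.001, 0.073, 0.997, 0.001]
wrist_force: [-0.5, 0.1, -3.1]
grip_width: 0.56
grip_force: 61.9
pos [0.4229 0.2292 0.1417] ang 171.62 F [-0.5  0.1 -3.1] t 12.2 w 0.56 -> frac [-0.8813 -2.1366  0.0027] yaw -0.18619497958848494
```

View pics/s2.png

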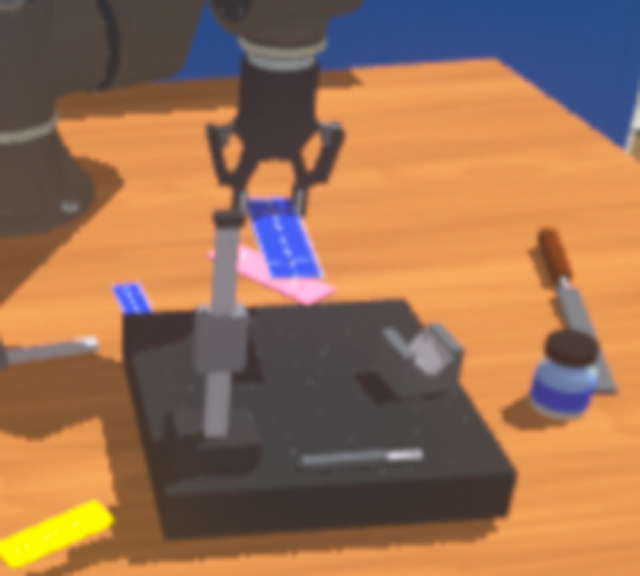

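The blank is held level in the fingers, around crop (285,240), clear of the granite. Next I carry it across, keeping in front of the gauge.

```bash
python3 -m jog '[[30,-0.02,-0.06,0,0],[30,-0.06,-0.18,0,0],[30,-0.1,-0.32,0,0],[30,-0.15,-0.48,0,0],[30,-0.2,-0.64,0,0],[30,-0.25,-0.8,0,0],[30,-0.28,-0.9,0,0],[30,-0.287,-0.92,0,0],[30,-0.287,-0.92,0,0]]'; python3 -c "
from h import *
go([.517,-.2192,.141],180.6)"
```

```text
time_s: 13.38
tool_pos: [0.4521, 0.0385, 0.1398]
tcp_rot: [-0.0, 0.073, 0.997, 0.0]
wrist_force: [-0.7, -0.2, -1.8]
grip_width: 0.561
grip_force: 62.1
pos [0.4521 0.0385 0.1398] ang 171.58 F [-0.7 -0.2 -1.8] t 13.4 w 0.561 -> frac [-0.5095 -1.2272 -0.0067] yaw -0.20049077933955775
```

```bash
python3 -m jog '[[30,-0.02,-0.08,0,-0.02],[30,-0.08,-0.2,0,-0.05],[30,-0.15,-0.35,0,-0.09],[30,-0.22,-0.5,0,-0.13],[30,-0.3,-0.65,0,-0.17],[30,-0.35,-0.8,0,-0.2],[30,-0.4,-0.9,0,-0.2],[30,-0.41,-0.99,0,-0.2],[30,-0.41,-0.99,0,-0.2],[30,-0.41,-0.99,0,-0.2]]'; python3 -c "
from h import *
go([.517,-.2192,.141],180.6)"
```

```text
time_s: 14.62
tool_pos: [0.5044, -0.1685, 0.1401]
tcp_rot: [-0.0, -0.005, 1.0, 0.0]
wrist_force: [0.2, 0.1, -2.2]
grip_width: 0.563
grip_force: 62.2
pos [ 0.5044 -0.1685  0.1401] ang -179.38 F [ 0.2  0.1 -2.2] t 14.6 w 0.563 -> frac [-0.0602 -0.2539 -0.0046] yaw 0.0004924730937647028
```

```bash
python3 -m jog '[[30,-0.02,-0.08,0,0],[30,-0.05,-0.18,0,0],[30,-0.06,-0.25,0,0],[30,-0.06,-0.265,0.1,0],[30,-0.06,-0.265,0.2,0],[30,-0.06,-0.265,0.2,0],[30,-0.06,-0.265,0.2,0]]'; python3 - <<'E'
from h import *
go([.517,-.2217,.0242],180.6)
f=grab_frame("scene");a=cv2.resize(cv2.cvtColor(f,cv2.COLOR_RGB2BGR)[160:280,120:280],None,fx=3.5,fy=3.5,interpolation=cv2.INTER_CUBIC)
f=grab_frame("top");b=cv2.resize(cv2.cvtColor(f,cv2.COLOR_RGB2BGR)[130:230,300:410],None,fx=4.2,fy=4.2,interpolation=cv2.INTER_CUBIC)
h=np.zeros((420,560+0,3),np.uint8)
cv2.imwrite("pics/s3.png",a);cv2.imwrite("pics/t3.png",b)
E
```

```text
time_s: 15.5
tool_pos: [0.5176, -0.2225, 0.1007]
tcp_rot: [0.0, -0.005, 1.0, -0.0]
wrist_force: [-0.5, 0.5, -1.5]
grip_width: 0.559
grip_force: 62.3
pos [ 0.5176 -0.2225  0.1007] ang -179.39 F [-0.5  0.5 -1.5] t 15.5 w 0.559 -> frac [0.003  0.0041 0.3825] yaw 0.00012504145127220707
```

View pics/s3.png

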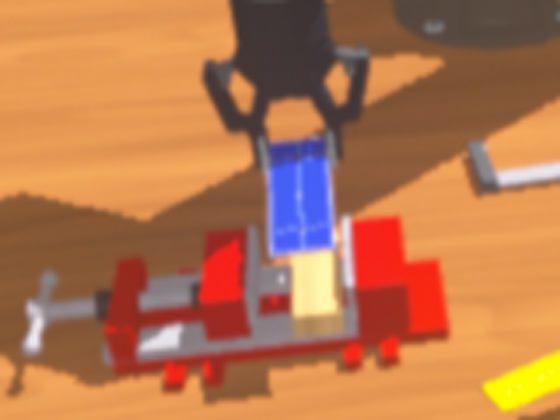

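View pics/t3.png

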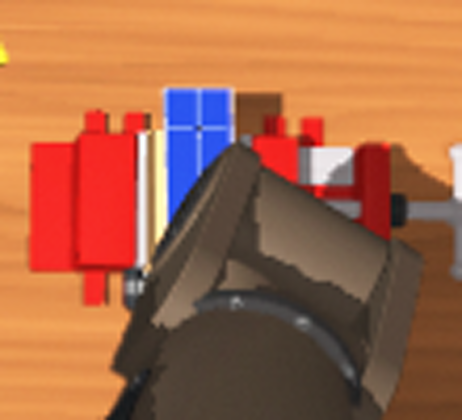

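Both crops show the blank level above the packing, between the jaws: top crop blank edges at columns 164 and 235, fixed jaw face at about 150. Scene crop: jaw faces at about columns 252 and 347. I'll check this with numbers.

```bash
python3 - <<'E'
from h import *
t=lambda p,z: toworld("top",np.array(p,float)/4.2-0.4+[300,130],z)[:,:2].round(4)
s=lambda p,z: toworld("scene",np.array(p,float)/3.5-0.4+[120,160],z)[:,:2].round(4)
print("top: fixed face",t([[150,135],[150,265]],.066),"blank rear corners",t([[164,89],[234,89]],.1255),"blank edge lower",t([[166,210]],.1255))
print("scene: jaw plates far", s([[252,228],[347,216]],.066),"pack near", s([[292,316],[337,314],[292,253],[334,252]],.046))
print("scene blank rear corners", s([[273,250],[333,247],[264,165],[329,165]],.1255))
c=proj("scene",[[.584+.08,-.2217-.025,.1255],[.584+.08,-.2217+.025,.1255]]);print((c-[120,160]+.4)*3.5)
for q in mark_of("jaw_back","scene")[:1]+mark_of("jaw_back","top")[:1]: print(q["confidence"],px(q["location"]))
for n in ["scene","top"]:
  for k,z in [("vice_seat",.046),("jaw_back",.066)]:
    for q in mark_of(k,n)[:1]: print(n,k,toworld(n,px(q["location"]),z).round(4),q["confidence"])
E
```

```text
top: fixed face [[ 0.6389 -0.1935]
 [ 0.5423 -0.1948]] blank rear corners [[ 0.6617 -0.1933]
 [ 0.6633 -0.2432]] blank edge lower [[ 0.5757 -0.1956]]
scene: jaw plates far [[ 0.546  -0.2648]
 [ 0.5419 -0.1848]] pack near [[ 0.6477 -0.2328]
 [ 0.6513 -0.1975]
 [ 0.5601 -0.2335]
 [ 0.5649 -0.1983]]
scene blank rear corners [[ 0.669  -0.2374]
 [ 0.673  -0.1929]
 [ 0.544  -0.2472]
 [ 0.5537 -0.1941]]
[[260.63116217 247.48331462]
 [327.76359117 240.74175043]]
0.91 [174.72  239.106]
0.7 [447.328 214.41 ]
scene vice_seat [[ 0.5968 -0.2205  0.046 ]] 0.73
scene jaw_back [[ 0.6105 -0.3094  0.066 ]] 0.91
top vice_seat [[ 0.5846 -0.2187  0.046 ]] 0.75
top jaw_back [[ 0.4837 -0.5523  0.066 ]] 0.7
```

```bash
python3 -m jog '[[30,0,-0.015,0,0.02],[30,0,-0.015,0.05,0.02],[30,0,-0.015,0.12,0.02],[30,0,-0.015,0.17,0.02],[30,0,-0.015,0.17,0.02]]'; python3 -m jog '[[30,0,0,0.05,0],[30,0,0,0.1,0],[30,0,0,0.14,0],[30,0,0,0.17,0],[30,0,0,0.18,0],[30,0,0,0.18,0]]'; python3 -c "
from h import *
go([.517,-.2255,.0242],179.8)"
```

```text
time_s: 16.52
tool_pos: [0.5169, -0.2248, 0.065]
tcp_rot: [-0.001, 0.002, 1.0, 0.001]
wrist_force: [-0.0, -0.3, -2.1]
grip_width: 0.561
grip_force: 62.3
time_s: 17.27
tool_pos: [0.5174, -0.225, 0.0301]
tcp_rot: [0.0, 0.002, 1.0, 0.0]
wrist_force: [-0.3, 0.3, -2.0]
grip_width: 0.561
grip_force: 62.3
pos [ 0.5174 -0.225   0.0301] ang 179.72 F [-0.3  0.3 -2. ] t 17.3 w 0.561 -> frac [ 0.0018 -0.0023  0.0297] yaw -0.0017284841557745445
```

Inside the jaws and touching nothing. I'll set it down gently.

```bash
python3 -m jog '[[30,0,0,0.01,0],[30,0,0,0.02,0],[30,0,0,0.02,0]]'; python3 -m jog '[[30,0,0,0.005,0],[30,0,0,0.01,0],[30,0,0,0.01,0]]'
```

```text
time_s: 17.65
tool_pos: [0.5174, -0.2251, 0.0262]
tcp_rot: [0.0, 0.002, 1.0, 0.0]
wrist_force: [0.1, -0.5, -0.8]
grip_width: 0.559
grip_force: 62.3
time_s: 18.02
tool_pos: [0.5174, -0.2251, 0.0246]
tcp_rot: [0.0, 0.002, 1.0, -0.0]
wrist_force: [-2.5, 0.1, 5.5]
grip_width: 0.558
grip_force: 62.7
```

```bash
python3 -m jog '[[58,0,0,0,0],[60,0,0,0,0],[64,0,0,0,0],[70,0,0,0,0],[78,0,0,0,0],[78,0,0,0,0]]'; python3 -m jog '[[85,0,0,-0.02,0],[85,0,0,-0.1,0],[85,0,0,-0.25,0],[85,0,0,-0.4,0],[85,0,0,-0.6,0],[85,0.1,0,-0.7,0],[85,0.1,0,-0.7,0]]'
```

```text
time_s: 18.77
tool_pos: [0.5173, -0.225, 0.0241]
tcp_rot: [0.0, 0.002, 1.0, 0.0]
wrist_force: [0.2, 0.3, 0.3]
grip_width: 0.78
grip_force: 0.0
time_s: 19.65
tool_pos: [0.4971, -0.2251, 0.1666]
tcp_rot: [0.001, 0.003, 1.0, -0.001]
wrist_force: [0.1, 0.2, -0.9]
grip_width: 0.849
grip_force: 0.0
```

```bash
python3 -m jog '[[0,-0.1,-0.2,0,0],[0,-0.3,-0.45,0,0],[0,-0.47,-0.6,0,0],[0,-0.47,-0.6,0,0],[0,-0.47,-0.6,0,0]]'; python3 - <<'E'
from h import *
go([.591,-.340,.053],180.6)
f=grab_frame("scene");a=cv2.resize(cv2.cvtColor(f,cv2.COLOR_RGB2BGR)[170:280,130:260],None,fx=5,fy=5,interpolation=cv2.INTER_CUBIC)
cv2.imwrite("pics/s4.png",a)
for k,z in [("vice_seat",.046),("jaw_back",.066)]:
    for q in mark_of(k,"scene")[:1]: print(k,toworld("scene",px(q["location"]),z).round(4),q["confidence"])
E
```

```text
time_s: 20.27
tool_pos: [0.5904, -0.3449, 0.1633]
tcp_rot: [-0.001, 0.002, 1.0, 0.001]
wrist_force: [-0.3, 0.2, 0.7]
grip_width: 0.0
grip_force: 0.0
pos [ 0.5904 -0.3449  0.1633] ang 179.72 F [-0.3  0.2  0.7] t 20.3 w 0.0 -> frac [-0.0036  0.0237  0.5513] yaw -0.01954965583131525
vice_seat [[ 0.6035 -0.2191  0.046 ]] 0.78
jaw_back [[0.5545 0.5241 0.066 ]] 0.38
```

View pics/s4.png

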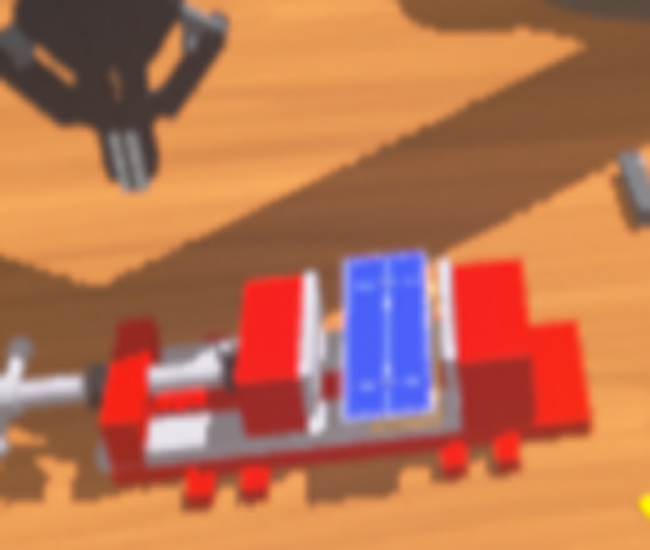

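The blank lies flat on the packing, crop (345–430, 252–415), with a small gap to the fixed jaw and a wider one to the loose jaw. The loose jaw's back edge is at about crop column 240. I'll lower the shut fingers behind the loose jaw.

```bash
python3 -m jog '[[0,0,0,0.15,-0.02],[0,0,0,0.35,-0.02],[0,0,0,0.48,-0.02],[0,0,0,0.54,-0.02],[0,0,0,0.55,-0.02],[0,0,0,0.55,-0.02]]'; python3 -m jog '[[0,0,0.02,0,0],[0,0,0.04,0,0],[0,0,0.06,0,0],[0,0,0.08,0,0],[0,0,0.08,0,0]]'
```

```text
time_s: 21.18
tool_pos: [0.5911, -0.3456, 0.0552]
tcp_rot: [0.001, -0.005, 1.0, -0.0]
wrist_force: [0.1, 0.3, 0.7]
grip_width: -0.004
grip_force: 0.0
time_s: 21.8
tool_pos: [0.5906, -0.3291, 0.0542]
tcp_rot: [-0.0, -0.006, 1.0, 0.0]
wrist_force: [0.4, 0.6, 0.2]
grip_width: 0.002
grip_force: 0.0
```

```bash
python3 -m jog '[[0,0,0.01,0,0],[0,0,0.02,0,0],[0,0,0.03,0,0],[0,0,0.04,0,0],[0,0,0.04,0,0]]'; python3 -m jog '[[0,0,0.01,0,0],[0,0,0.02,0,0],[0,0,0.03,0,0],[0,0,0.03,0,0]]'
```

```text
time_s: 22.42
tool_pos: [0.5905, -0.3212, 0.0542]
tcp_rot: [0.0, -0.005, 1.0, 0.0]
wrist_force: [0.1, -0.2, -0.3]
grip_width: 0.0
grip_force: 0.0
time_s: 22.92
tool_pos: [0.5904, -0.3154, 0.0542]
tcp_rot: [0.0, -0.005, 1.0, -0.0]
wrist_force: [-0.3, -3.0, -0.8]
grip_width: -0.002
grip_force: 1.7
```

```bash
python3 -m jog '[[0,0,0.01,0,0],[0,0,0.02,0,0],[0,0,0.03,0,0],[0,0,0.03,0,0]]'; python3 -m jog '[[0,0,0.008,0,0],[0,0,0.016,0,0],[0,0,0.024,0,0],[0,0,0.024,0,0]]'
```

```text
time_s: 23.42
tool_pos: [0.5904, -0.3091, 0.0542]
tcp_rot: [-0.0, -0.005, 1.0, 0.0]
wrist_force: [-0.3, -2.5, -1.0]
grip_width: 0.006
grip_force: 1.2
time_s: 23.92
tool_pos: [0.5903, -0.3044, 0.0542]
tcp_rot: [0.0, -0.005, 1.0, 0.0]
wrist_force: [0.4, -3.8, -1.5]
grip_width: -0.005
grip_force: 1.5
```

```bash
python3 -m jog '[[0,0,0.005,0,0],[0,0,0.01,0,0],[0,0,0.01,0,0]]'; python3 -m jog '[[0,0,0.005,0,0],[0,0,0.01,0,0],[0,0,0.01,0,0]]'; python3 -m jog '[[0,0,0.005,0,0],[0,0,0.005,0,0]]'
```

```text
time_s: 24.3
tool_pos: [0.5903, -0.3026, 0.0542]
tcp_rot: [0.0, -0.005, 1.0, 0.0]
wrist_force: [0.5, -3.8, 0.1]
grip_width: 0.002
grip_force: 2.1
time_s: 24.68
tool_pos: [0.5903, -0.3006, 0.0542]
tcp_rot: [0.0, -0.005, 1.0, 0.0]
wrist_force: [0.6, -4.1, -0.8]
grip_width: -0.0
grip_force: 2.1
time_s: 24.92
tool_pos: [0.5903, -0.2996, 0.0542]
tcp_rot: [0.0, -0.005, 1.0, 0.0]
wrist_force: [1.0, -4.9, 0.0]
grip_width: 0.004
grip_force: 2.2
```

```bash
python3 -m jog '[[0,0,0.005,0,0],[0,0,0.01,0,0],[0,0,0.01,0,0]]'; python3 -m jog '[[0,0,0.005,0,0],[0,0,0.005,0,0]]';  python3 -m jog '[[0,0,0.005,0,0],[0,0,0.005,0,0]]'
```

```text
time_s: 25.3
tool_pos: [0.5903, -0.2976, 0.0542]
tcp_rot: [0.0, -0.005, 1.0, 0.0]
wrist_force: [0.8, -3.8, -0.9]
grip_width: -0.003
grip_force: 2.1
time_s: 25.55
tool_pos: [0.5902, -0.2966, 0.0542]
tcp_rot: [0.0, -0.005, 1.0, 0.0]
wrist_force: [1.6, -4.8, -0.2]
grip_width: 0.001
grip_force: 2.2
time_s: 25.8
tool_pos: [0.5903, -0.2964, 0.0542]
tcp_rot: [0.0, -0.005, 1.0, -0.001]
wrist_force: [0.4, -9.0, -1.3]
grip_width: -0.001
grip_force: 4.4
```

```bash
python3 -m jog '[[0,0,0.0025,0,0],[0,0,0.0025,0,0]]'; python3 -m jog '[[0,0,0.0025,0,0],[0,0,0.0025,0,0]]'
```

```text
time_s: 26.05
tool_pos: [0.5903, -0.2962, 0.0542]
tcp_rot: [0.0, -0.005, 1.0, -0.001]
wrist_force: [-0.0, -11.2, -1.7]
grip_width: 0.0
grip_force: 5.5
time_s: 26.3
tool_pos: [0.5903, -0.2962, 0.0543]
tcp_rot: [0.001, -0.005, 1.0, -0.001]
wrist_force: [0.0, -13.6, -2.8]
grip_width: -0.002
grip_force: 6.6
```

Firmly stopped at 14 N, so it's nipped. I'll back off, lift away and check.

```bash
python3 -m jog '[[0,0,-0.02,0,0],[0,0,-0.08,0,0],[0,0,-0.12,0,0],[0,0,-0.13,-0.2,0],[0,0,-0.13,-0.5,0],[0,0.3,-0.4,-0.7,0],[0,0.6,-0.8,-0.7,0],[0,0.9,-1,-0.7,0],[0,0.9,-1,-0.7,0],[0,0.9,-1,-0.7,0],[0,0.9,-1,-0.7,0]]'; python3 - <<'E'
from h import *
f=grab_frame("top");m=bluemask(f);m[:120]=0;m[235:]=0;m[:,:320]=0;m[:,390:]=0
print("blank",blob(m,"top",.049))
b=cv2.cvtColor(f,cv2.COLOR_RGB2BGR)[130:230,300:410]
g=cv2.cvtColor(grab_frame("scene"),cv2.COLOR_RGB2BGR)[180:280,140:250]
cv2.imwrite("pics/f.png",np.hstack([cv2.resize(x,None,fx=3.6,fy=3.6,interpolation=cv2.INTER_CUBIC) for x in (b,g)]))
for k,z in [("vice_seat",.046),("jaw_back",.066)]:
    for q in mark_of(k,"top")[:1]: print(k,toworld("top",px(q["location"]),z).round(4),q["confidence"])
go([.5,-.4,.2])
E
```

```text
time_s: 27.68
tool_pos: [0.412, -0.4968, 0.1941]
tcp_rot: [0.0, -0.005, 1.0, 0.0]
wrist_force: [-0.2, 0.6, 0.5]
grip_width: -0.003
grip_force: 0.0
blank (array([ 0.58492487, -0.21518205]), 0.6244998574256897, (152.672119140625, 44.287967681884766))
vice_seat [[ 0.5819 -0.2131  0.046 ]] 0.85
jaw_back [[ 0.5799 -0.2804  0.066 ]] 0.76
pos [ 0.4135 -0.4955  0.1941] ang -179.28 F [-0.4  0.7 -0.2] t 27.9 w 0.001 -> frac [-0.4387  0.4722 -0.0295] yaw None
```

View pics/f.png

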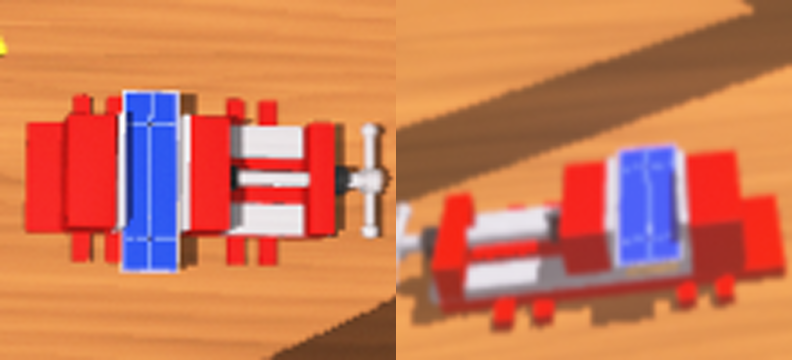

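In both views the blank lies flat at left crop (123–180, 92–271), hard against both jaws and sticking out at each end. The hand is well clear, so I'm handing in.

```bash
python3 -c "
from workcell import close_job
print(close_job())"
```

```text
the job is handed in; nothing more can be done
None
```

The job is handed in: the blank was slid out, lifted, laid flat on the packing and nipped at about 14 N, and the hand is clear, but `close_job()` returned no verdict.

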